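# Set the strapping-head cam low and slide the follower home

## Robot

A 6-joint arm with a two-finger parallel gripper is mounted at the origin on the work surface. World frame = base frame: x ahead of the robot, y to its left, z up, the work surface at z = 0. Lengths are in m, angles in rad, forces in N, time in s.
With the tool pointing down it reaches from about 0.325 to 0.925 m from the base axis. Payload 3.1 kg.
Tool frame: the origin (TCP) lies midway between the tips of the shut fingers; the grasp point (between the pads) lies 19 mm behind it; z points along the fingers, y is the direction in which the jaws open and shut (so a half turn about z gives the same grasp; the last joint's range is limited). The gripper opens to 85 mm and grips with 20 to 120 N. Pads are 22 mm wide; open, the fingers measure 114 mm over their backs; the gripper's body (76 mm by 85 mm) begins 54 mm behind the grasp point. The pads swing forward as they close: fully open they stand 13 mm farther back than shut.
Start: joints at [1.034, 0.217, 1.613, -0, 1.311, -0.112], TCP at [0.258, 0.569, 0.231] pointing down, gripper open.
Joint ranges: [-2.75, 2.75], [-0.78, 2.1], [0.31, 2.55], [-1.13, 4.27], [0.13, 2.63], [-2.58, 2.58]. Speed limits (rad/s): [2.79, 2.79, 3.14, 3.14, 3.14, 3.14].

## Interface

Orientations are given as a 3x3 rotation matrix whose columns are the frame's x, y, z axes.
In Python, from cell import readout, camera, get_calibration, job gives the robot as it stands. The module is installed in compiled form; this text tells all that it offers.
- The arm moves only by the tool arm_command, never from a script. Its argument "deltas" is a list of rows, each an object with "offset": the shift along the tool's x, y, z normalised to -1 to 1, where 1 is 0.6 m, a list of three; "turn": the turn about the tool's z normalised to -1 to 1, where 1 is pi rad; "grip": the opening, from -1 (shut) to 1 (fully open). In form: [{"offset": [dx, dy, dz], "turn": turn, "grip": grip}, ...]. A call has 1 to 10 rows; each row is the pose to reach, as a shift and turn from the pose commanded when the call began, along the tool's axes at that moment, turning the shorter way round; what a row does not reach only later rows make up. A row lasts 1/8 s, in which the tool goes at most 62.5 mm and 10.7 degrees, less where a joint would pass 70% of its speed; a pose out of reach is approached as far as the arm can. A call with a number of a shift or a turn outside -1 to 1 is refused whole. A call with a gripper value outside its range is refused whole. The fingers move at their own pace and stop on an object; the grip force is fixed at half the most. Time passes only in rows, so rows that repeat a pose let the fingers close. It gives the time, the measured TCP pose, the force and the opening at its end, in the units of the state.
- readout.state(): the state, without advancing time (a new reading comes with each control period).
- camera(name): name is "scene" or "top"; returns (picture, depth): 480x640x3 uint8, blue, green, red; 480x640 float32, m along the optical axis (not along the pixel's ray), 0 where there is no reading.
- get_calibration(name): a dict with "vfov" (degrees; the focal length in pixels is half the picture's height over the tangent of half this angle, whatever the lens; pixels are square), "cx", "cy" (the principal point, pixels), "D" ([k1, k2, p1, p2, k3] as OpenCV has them; the pictures are not rectified), "extrinsics" (4x4, takes a point from world to camera coordinates). Camera axes: x right, y down, z forward; pixel columns grow to the right and rows downward; lengths in m; the calibration is good to about 2 mm. A picture is of the moment at which its call begins. get_calibration takes no time and is no camera call.
- job.finish_job(): hands the job in, once; it reports no verdict.
The state is a dict: "time": time; "joints": joint angles; "dq": joint speeds; "joint_torque": joint torques, N m; "tool_pos": TCP position; "eef_rot": TCP orientation; "ft_force": force on the tool from outside, world axes, zero at the start; "wrist_torque": the same for the moment, N m; "grip_width": finger opening in m.
Only numpy, scipy, OpenCV 4.12 (cv2) and the standard library are available. Lean on these libraries where they do the work, as an engineer would, in place of code of your own. Each camera call takes 0.05 s, during which the arm holds its last target. There are 200 camera calls.

## Task

On the strapping-machine head unit, push the cam's upright handle round with your fingertips until the low point of the cam squarely faces the nose of the follower slide (the handle then points straight away from the slide), and only then push the slide forward from behind until it is fully home against its stops. Lift nothing, leave the tools and parts lying around where they are, and finish with the hand clear.

Things in the scene. Friction and masses are not known exactly. Their poses are not given: they have to be found in the camera images.
- head: Head unit, fixed to the bench: flat grey plate 270 x 120 x 12 mm with two dark guide rails (tops 30 mm above the bench) on its rear half, two stop blocks (tops at 38 mm) and, ahead of them, the cam. Origin at the centre of the plate's underside, on the bench. Its x axis is the slide's forward direction, along the rails towards the cam; z is up.
- cam_axis (a point): Point on the fixed upright axis of the cam, 75 mm above the bench, 70 mm ahead of the head's origin; axes as the head's (x forward). The cam is a steel disc 64 mm across, 14 to 34 mm above the bench, mounted 12 mm off centre: its rim is 20 mm from the axis at the low point and 44 mm at the high point, opposite.
- cam_handle (a point): Middle (75 mm up) of the cam's upright black handle pin: 14 mm thick, 51 to 93 mm above the bench, 62 mm from the cam axis, on a flat arm (43 to 51 mm up). The arm points over the cam's high point: with the low point facing the slide, the handle is straight ahead of the axis (+x of the head). Goes all the way round, stays where left, needs about 4 N at the pin.
- cam (a joint): Turning angle of the cam, rad, growing counterclockwise seen from above; 0 (or 6.283, a full turn) when the low point faces the slide. Starts somewhere between 0.9 and 5.4. The shorter way is to 0 from below 3.14 and to 6.283 from above.
- slide: Follower slide: loose steel block (about 0.65 kg) on the plate between the rails, 1.5 mm play each side: 90 x 40 x 26 mm (12 to 38 mm above the bench), with a 16 mm wide round nose reaching 34 mm further between the stops. Origin at the block's underside centre, x forward. Friction a few N. Starts 26 to 40 mm short of home, clear of the cam; unless the cam is low the nose runs into it.
- slide_back (a point): Centre of the slide's flat rear end face, 25 mm above the bench: the face to push, 40 mm wide and 26 mm high. The plate is clear behind it.
- slide_home (a point): Fixed point where point slide_back is when the slide is fully home (its shoulders against the stop blocks); its axes are those of the head.
- bearing: Bystander: small steel ring 26 mm across, 10 mm high, on the base plate beside a rail. Origin under its centre.
- driver: Bystander: screwdriver lying left of the head unit. Origin near its middle.
- spanner: Bystander: spanner lying right of the head unit. Origin near its middle.
- bolt: Bystander: bolt 35 mm high standing on its 20 mm head beyond the front end of the plate. Origin under its centre.
- grease: Bystander: grey jar 48 mm across, 60 mm high, to the left. Origin under its centre.
- mug: Bystander: white mug 80 mm across, 90 mm high, to the right. Origin under its centre.
- roller: Bystander: black stepped rubber roller 44 mm across, 45 mm high, standing to the right. Origin under its centre.
Things that resemble listed ones, but are neither listed nor needed, are in the scene too. What is meant by the slide is not green, pink or purple, and is the larger of those in its own colour.

How it is judged:
On the way, in this order (a step that is already met when the one before it is completed fails the run):
1. the cam's low point faces the slide (handle within 20 degrees of straight ahead) while the slide is still at least 20 mm short of home (x of cam_handle in the frame of cam_axis above 0.0582 m and x of slide_back in the frame of slide_home below -0.02 m), for 0.2 s.
2. the slide is pushed home with the cam still low (x of cam_handle in the frame of cam_axis above 0.0582 m and x of slide_back in the frame of slide_home above -0.003 m), for 0.2 s.
At the end, for the whole second after the job is handed in: Cam handle within 20 degrees of straight ahead (low point facing the slide), slide within 3 mm of fully home, lying flat between the rails, all at rest (all of step 2 and height (world z) of slide below 0.016 m and angle between slide's own z axis and vertical below 0.06 rad and linear speed of slide below 0.01 m/s and velocity of joint cam between -0.05 and 0.05 rad/s); the robot touches nothing.
It fails at once if the slide is pushed forward to within 18 mm of home while the cam is more than 35 degrees off its low point (x of slide_back in the frame of slide_home above -0.018 m and x of cam_handle in the frame of cam_axis below 0.0508 m).
It fails at once if the slide is lifted (8 mm) or tipped (0.3 rad) (height (world z) of slide above 0.02 m or angle between slide's own z axis and vertical above 0.3 rad).
It fails at once if a bystander is moved more than 25 mm (distance of any of bearing, driver, spanner, bolt, grease, mug, roller from where it was at the start of the episode above 0.025 m).
It also fails if it takes over 61 s, if anything falls off the work surface, if the arm or the gripper's body presses on something with over 40 N, if the wrist force passes 120 N, or if a joint passes its speed limit or range.

## Working session

There is one attempt and no reset: what is moved stays moved. The work goes in short steps, Python scripts to look and compute and a tool call to move; the robot and the scene stay as the last step left them, time stands still between calls to the robot, and variables do not carry over. Pictures are saved under pics/ and viewed, about 8 in all and at most 12, crops included, and the job is handed in when it is done.

Besides the shell and the picture viewer there is one more tool, called as a command line: name --argument value ..., lists and objects as JSON in quotes. arm_command: Moves the arm, as the interface text tells. Scaled input: -1 to 1 covers 0.6 m each way for a shift and pi rad each way for a turn. Its arguments: {"type":"object","properties":{"deltas":{"type":"array","items":{"type":"object","properties":{"offset":{"type":"array","items":{"type":"number"}},"turn":{"type":"number"},"grip":{"type":"number"}}}}},"required":["deltas"]}

```bash
mkdir -p pics; cat > h.py <<'E'
import numpy as np, cv2
from cell import readout, camera, get_calibration, job
def K(name):
    c=get_calibration(name); f=240/np.tan(np.radians(c["vfov"])/2)
    return np.array([[f,0,c["cx"]],[0,f,c["cy"]],[0,0,1.]]),np.array(c["D"],float),np.array(c["extrinsics"],float)
def ray(name,px):
    k,D,E=K(name); n=cv2.undistortPoints(np.array(px,float).reshape(-1,1,2),k,D).reshape(-1,2)
    d=np.c_[n,np.ones(len(n))]@E[:3,:3]; o=-E[:3,:3].T@E[:3,3]; return o,d
def onz(name,px,z):
    o,d=ray(name,px); return o+d*((z-o[2])/d[:,2])[:,None]
def proj(name,P):
    k,D,E=K(name); return cv2.projectPoints(np.array(P,float).reshape(-1,1,3),cv2.Rodrigues(E[:3,:3])[0],E[:3,3],k,D)[0].reshape(-1,2)
E
python3 - <<'E'
from h import *
for n in("scene","top"):
    p,d=camera(n); cv2.imwrite(f"pics/{n}0.png",p); np.save(f"{n}d.npy",d); k,D,E=K(n); print(n,k[0,0],D,(-E[:3,:3].T@E[:3,3]).round(3))
s=readout.state(); print(s["time"],s["tool_pos"],s["eef_rot"],s["ft_force"])
E
```

```text
scene 518.6304578371324 [0.03344598 0.         0.         0.         0.        ] [1.192 0.323 1.244]
top 467.96221284636806 [0.02993766 0.         0.         0.         0.        ] [ 0.312 -0.021  1.154]
0.1 [0.25715989 0.56882656 0.23009399] [[-9.11127301e-01  4.12123549e-01 -1.10488105e-03]
 [ 4.12124964e-01  9.11125407e-01 -1.87269986e-03]
 [ 2.34901488e-04 -2.16161703e-03 -9.99997636e-01]] [0.25688357 0.78224542 0.55531458]
```

View pics/top0.png

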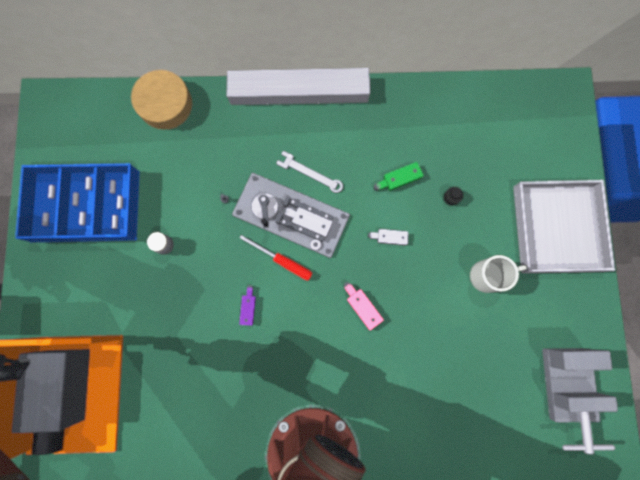

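View pics/scene0.png

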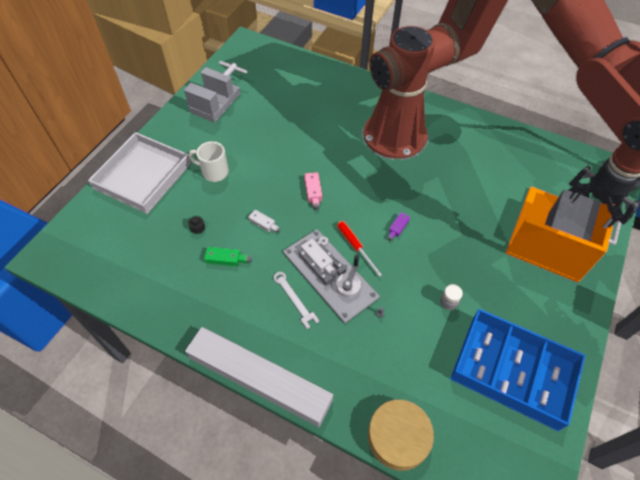

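The head unit is at about (292,215) in the top view, with the cam at (266,207). There are two white/grey slides: one between the rails at (308,220), and a smaller loose one at (392,237). The one on the plate fits because it is larger and sits between the rails. The green (403,177), pink (364,307) and purple (247,308) ones are decoys. I'll confirm with an enlarged crop.

```bash
python3 - <<'E'
from h import *
a=cv2.imread("pics/top0.png")[165:265,215:415]; a=cv2.resize(a,None,fx=4,fy=4,interpolation=cv2.INTER_CUBIC)
b=cv2.imread("pics/scene0.png")[222:332,270:400]; b=cv2.resize(b,None,fx=6,fy=5,interpolation=cv2.INTER_CUBIC)[:,:]
cv2.imwrite("pics/c1.png",a); 
b=cv2.imread("pics/scene0.png")[222:332,270:400]; cv2.imwrite("pics/c2.png",cv2.resize(b,None,fx=5,fy=5,interpolation=cv2.INTER_CUBIC))
E
```

```text
(no output)
```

View pics/c1.png

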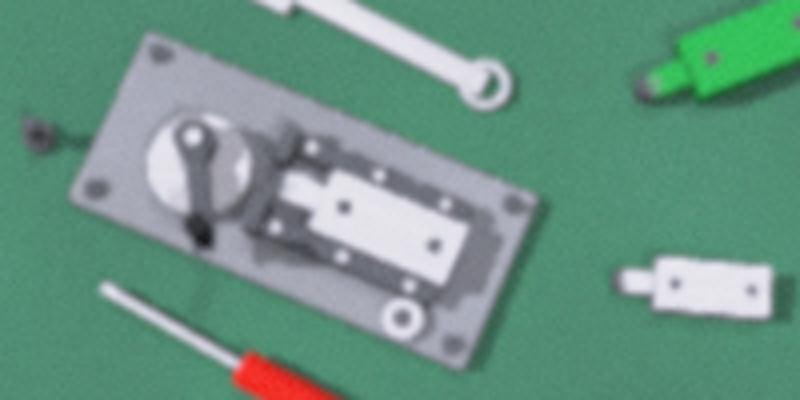

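View pics/c2.png

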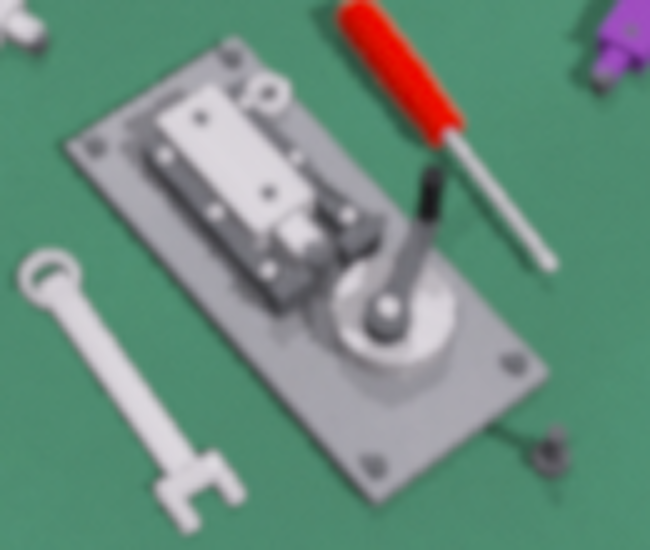

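The slide between the rails is confirmed as the larger white one: top crop (390,225), rear face around (458,253). The cam hub is at crop (192,135) and the black handle pin at (201,233). The bolt is at (38,135), just beyond the front, and the driver shaft is near the handle side.

```bash
cat >> h.py <<'E'
def ht():
    import json; T=json.load(open("head.json")); return np.array(T[:2]),T[2]
def w2h(P):
    o,a=ht(); c,s=np.cos(a),np.sin(a); return (np.atleast_2d(P)[:,:2]-o)@np.array([[c,-s],[s,c]])
def h2w(P):
    o,a=ht(); c,s=np.cos(a),np.sin(a); return np.atleast_2d(P)[:,:2]@np.array([[c,s],[-s,c]])+o
E
python3 - <<'E'
from h import *
import json
t=lambda L:np.array(L)/4+[215-.375,165-.375]
s_=lambda L:np.array(L)/5+[270-.4,222-.4]
C=onz("top",t([(148,33),(540,195),(465,370),(70,198)]),.012)
C2=onz("scene",s_([(378,505),(63,145),(233,37),(550,373)]),.012)
print(C.round(4),C2.round(4))
for c in (C,C2):
    print([np.linalg.norm(c[i]-c[(i+1)%4]).round(4) for i in range(4)])
M=(C+C2)/2; o=M.mean(0); f=(M[0]+M[3]-M[1]-M[2]); a=float(np.arctan2(f[1],f[0])); print("head",o,a)
for c in(C,C2): f=(c[0]+c[3]-c[1]-c[2]);print(c.mean(0),np.arctan2(f[1],f[0]))
json.dump([o[0],o[1],a],open("head.json","w"))
print("pin top",w2h(onz("top",t([(201,236)]),.09)),w2h(onz("scene",s_([(433,172)]),.093)))
print("hub",w2h(onz("top",t([(192,135)]),.055)),w2h(onz("scene",s_([(388,308)]),.055)))
print("slide rear top corners",w2h(onz("top",t([(470,225),(447,285)]),.038)),w2h(onz("scene",s_([(155,118),(212,83)]),.038)))
print("bolt",w2h(onz("top",t([(38,135)]),.03)),"driver tip",w2h(onz("top",t([(103,288),(240,360)]),.008)))
p=w2h([readout.state()["tool_pos"]]);print("tcp",p, onz("top",t([(201,236)]),.09))
E
```

```text
[[ 0.6744  0.1413  0.012 ]
 [ 0.5644 -0.1035  0.012 ]
 [ 0.4555 -0.0541  0.012 ]
 [ 0.5685  0.1897  0.012 ]] [[ 0.6805  0.1447  0.012 ]
 [ 0.5671 -0.1037  0.012 ]
 [ 0.4595 -0.0531  0.012 ]
 [ 0.5715  0.193   0.012 ]]
[np.float64(0.2684), np.float64(0.1197), np.float64(0.2687), np.float64(0.1164)]
[np.float64(0.2731), np.float64(0.1189), np.float64(0.2704), np.float64(0.1192)]
head [0.56769436 0.04427402 0.012     ] 1.1428596216968558
[0.56571757 0.04335337 0.012     ] 1.1425315360417647
[0.56967115 0.04519467 0.012     ] 1.1431838584986453
pin top [[0.0330655 0.0598274]] [[0.03852229 0.05413543]]
hub [[0.07030621 0.00059195]] [[ 0.07063783 -0.00055594]]
slide rear top corners [[-0.10465693 -0.01832007]
 [-0.10639839  0.02125959]] [[-0.1042292  -0.01935029]
 [-0.10299053  0.01922533]]
bolt [[0.16291811 0.03364111]] driver tip [[ 0.09062292  0.10273266]
 [-0.00600423  0.11012577]]
tcp [[0.34838038 0.50021808]] [[0.52698395 0.09918584 0.09      ]]
```

The pin angle is about 121° (cam ≈ 2.1 rad), so the short way is clockwise to 0. I'll go over the pin with the jaws partly open and tangential, then push it round.

```bash
cat >> h.py <<'E'
def delta(hx,hy,z,ang,ref=None):
    """head target of TCP, head angle (deg) of tool y -> offset, turn, normalised"""
    s=ref or readout.state(); R=np.array(s["eef_rot"]); p=np.array(s["tool_pos"])
    off=R.T@(np.r_[h2w([hx,hy])[0],z]-p)/.6
    yaw=np.degrees(np.arctan2(R[1,1],R[0,1])-ht()[1]); d=(yaw-ang+180)%360-180
    return off.round(3).tolist(),round(d/180,3)
E
python3 - <<'E'
from h import *
print(delta(.038,.053,.15,31),delta(.038,.053,.15,-149))
E
```

```text
([-0.744, -0.519, 0.134], np.float64(-0.171)) ([-0.744, -0.519, 0.134], np.float64(0.829))
```

arm_command --deltas '[{"offset":[-0.1,-0.07,0.02],"turn":-0.03,"grip":-0.15},{"offset":[-0.2,-0.14,0.04],"turn":-0.06,"grip":-0.15},{"offset":[-0.3,-0.21,0.06],"turn":-0.09,"grip":-0.15},{"offset":[-0.4,-0.28,0.08],"turn":-0.12,"grip":-0.15},{"offset":[-0.5,-0.35,0.1],"turn":-0.15,"grip":-0.15},{"offset":[-0.6,-0.42,0.12],"turn":-0.171,"grip":-0.15},{"offset":[-0.7,-0.49,0.134],"turn":-0.171,"grip":-0.15},{"offset":[-0.744,-0.519,0.134],"turn":-0.171,"grip":-0.15},{"offset":[-0.744,-0.519,0.134],"turn":-0.171,"grip":-0.15},{"offset":[-0.744,-0.519,0.134],"turn":-0.171,"grip":-0.15}]'

```text
time: 1.35
tool_pos: [0.537, 0.0987, 0.1502]
eef_rot: [[-0.994, -0.107, -0.001], [-0.107, 0.994, -0.001], [0.001, -0.001, -1.0]]
ft_force: [0.5, 0.6, -0.2]
grip_width: 0.0364
```

```bash
python3 - <<'E'
from h import *
for n in("scene","top"):
    p,d=camera(n); x,y=(proj(n,[[*h2w([.05,.03])[0],.08]])[0]).astype(int); c=p[y-50:y+50,x-65:x+65]
    globals()[n]=cv2.resize(c,(520,400),interpolation=cv2.INTER_CUBIC); print(n,x-65,y-50)
cv2.imwrite("pics/b1.png",cv2.resize(np.hstack([scene,top]),(800,308)))
s=readout.state(); print(s["time"],w2h([s["tool_pos"]]),s["tool_pos"],s["joints"],s["grip_width"],s["ft_force"])
print(delta(.038,.053,.06,31))
E
```

```text
scene 286 216
top 199 160
1.45 [[0.03872604 0.0531791 ]] [0.53538183 0.10157693 0.15026499] [ 5.83328977e-02  1.33854326e-01  1.87062466e+00  6.92464110e-04
  1.13885930e+00 -1.62367830e+00] 0.03631011487553104 [-0.11484372 -0.15861976  0.24683652]
([0.0, -0.001, 0.15], np.float64(-0.001))
```

View pics/b1.png

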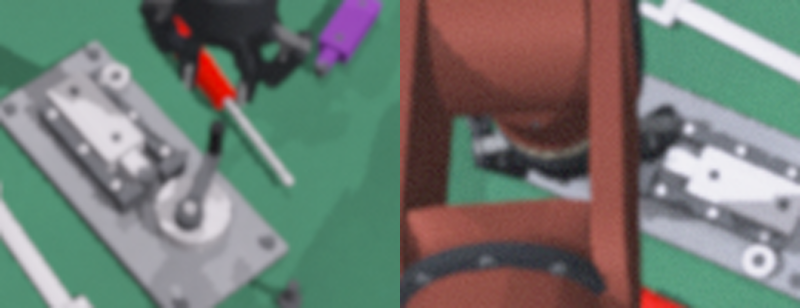

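The scene view shows the two fingers at crop (188,90) and (245,95), straddling the pin top at (215,128). They line up, so I'll descend.

arm_command --deltas '[{"offset":[0,0,0.04],"turn":0,"grip":-0.15},{"offset":[0,0,0.07],"turn":0,"grip":-0.15},{"offset":[0,0,0.1],"turn":0,"grip":-0.15},{"offset":[0,0,0.125],"turn":0,"grip":-0.15},{"offset":[0,0,0.148],"turn":0,"grip":-0.15},{"offset":[0,0,0.148],"turn":0,"grip":-0.15}]'

```text
time: 2.2
tool_pos: [0.5348, 0.1017, 0.0606]
eef_rot: [[-0.994, -0.112, -0.003], [-0.112, 0.994, -0.0], [0.003, 0.0, -1.0]]
ft_force: [0.0, 0.2, -0.2]
grip_width: 0.036
```

```bash
python3 - <<'E'
from h import *
s=readout.state(); print(s["time"],w2h([s["tool_pos"]]),s["tool_pos"],s["ft_force"])
for th in list(range(112,-8,-8))+[-9,-10]:
    t=np.radians(th); print(th,delta(.07+.062*np.cos(t),.062*np.sin(t),.061,th-90))
E
```

```text
2.2 [[0.03860052 0.05380422]] [0.53476099 0.10172214 0.06057014] [ 0.04554187  0.239984   -0.19653137]
112 ([-0.002, 0.015, -0.001], np.float64(0.05))
104 ([-0.005, 0.029, -0.001], np.float64(0.094))
96 ([-0.01, 0.042, -0.001], np.float64(0.139))
88 ([-0.017, 0.055, -0.001], np.float64(0.183))
80 ([-0.026, 0.066, -0.001], np.float64(0.228))
72 ([-0.036, 0.077, -0.001], np.float64(0.272))
64 ([-0.047, 0.085, -0.001], np.float64(0.316))
56 ([-0.06, 0.092, -0.001], np.float64(0.361))
48 ([-0.074, 0.098, -0.001], np.float64(0.405))
40 ([-0.088, 0.101, -0.001], np.float64(0.45))
32 ([-0.102, 0.102, -0.001], np.float64(0.494))
24 ([-0.116, 0.101, -0.001], np.float64(0.539))
16 ([-0.13, 0.099, -0.001], np.float64(0.583))
8 ([-0.144, 0.094, -0.001], np.float64(0.628))
0 ([-0.157, 0.087, -0.001], np.float64(0.672))
-9 ([-0.17, 0.078, -0.001], np.float64(0.722))
-10 ([-0.172, 0.077, -0.001], np.float64(0.728))
```

arm_command --deltas '[{"offset":[-0.002,0.015,0],"turn":0.05,"grip":-0.15},{"offset":[-0.005,0.029,0],"turn":0.094,"grip":-0.15},{"offset":[-0.01,0.042,0],"turn":0.139,"grip":-0.15},{"offset":[-0.017,0.055,0],"turn":0.183,"grip":-0.15},{"offset":[-0.026,0.066,0],"turn":0.228,"grip":-0.15},{"offset":[-0.036,0.077,0],"turn":0.272,"grip":-0.15},{"offset":[-0.047,0.085,0],"turn":0.316,"grip":-0.15},{"offset":[-0.06,0.092,0],"turn":0.361,"grip":-0.15},{"offset":[-0.074,0.098,0],"turn":0.405,"grip":-0.15},{"offset":[-0.088,0.101,0],"turn":0.45,"grip":-0.15}]'

```text
time: 3.45
tool_pos: [0.581, 0.1667, 0.0623]
eef_rot: [[-0.262, 0.965, -0.003], [0.965, 0.262, -0.003], [-0.002, -0.003, -1.0]]
ft_force: [-2.6, -4.0, 1.2]
grip_width: 0.0364
```

```bash
python3 - <<'E'
from h import *
s=readout.state(); print(s["time"],w2h([s["tool_pos"]]),s["tool_pos"],s["ft_force"],s["joints"][5])
for th in [33,25,17,9,1,-6,-11]:
    t=np.radians(th); print(th,delta(.07+.062*np.cos(t),.062*np.sin(t),.061,th-90))
p,d=camera("scene"); cv2.imwrite("pics/b2.png",cv2.resize(p[216:326,276:416],None,fx=4,fy=4,interpolation=cv2.INTER_CUBIC))
E
```

```text
3.45 [[0.11690048 0.03867107]] [0.58102355 0.16668115 0.06232494] [-2.55897456 -3.95141504  1.16000472] -0.09972905191374805
33 ([0.001, 0.012, 0.002], np.float64(0.037))
25 ([-0.001, 0.026, 0.002], np.float64(0.082))
17 ([-0.006, 0.04, 0.002], np.float64(0.126))
9 ([-0.012, 0.052, 0.002], np.float64(0.171))
1 ([-0.021, 0.064, 0.002], np.float64(0.215))
-6 ([-0.029, 0.074, 0.002], np.float64(0.254))
-11 ([-0.036, 0.08, 0.002], np.float64(0.282))
```

View pics/b2.png

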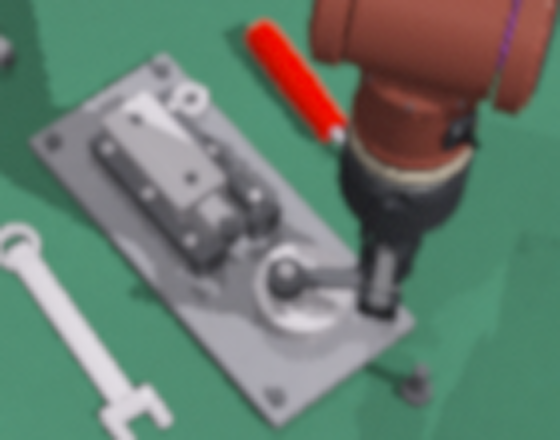

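The handle is moving with the fingers (crop (370,280)); the bolt at (415,385) is below finger height. Continuing.

arm_command --deltas '[{"offset":[0.001,0.012,0.001],"turn":0.037,"grip":-0.15},{"offset":[-0.001,0.026,0.001],"turn":0.082,"grip":-0.15},{"offset":[-0.006,0.04,0.001],"turn":0.126,"grip":-0.15},{"offset":[-0.012,0.052,0.001],"turn":0.171,"grip":-0.15},{"offset":[-0.021,0.064,0.001],"turn":0.215,"grip":-0.15},{"offset":[-0.029,0.074,0.001],"turn":0.254,"grip":-0.15},{"offset":[-0.036,0.08,0.001],"turn":0.282,"grip":-0.15},{"offset":[-0.036,0.08,0.001],"turn":0.282,"grip":-0.15},{"offset":[-0.036,0.08,0.001],"turn":0.282,"grip":-0.15}]'

```text
time: 4.62
tool_pos: [0.6329, 0.1599, 0.0612]
eef_rot: [[0.576, 0.817, -0.001], [0.817, -0.576, -0.0], [-0.001, -0.001, -1.0]]
ft_force: [-3.3, -0.7, -0.4]
grip_width: 0.0363
```

```bash
python3 - <<'E'
from h import *
s=readout.state(); q=w2h([s["tool_pos"]])[0]-[.07,0]
print(s["time"],q,np.degrees(np.arctan2(q[1],q[0])),s["ft_force"],s["joints"][5])
p,d=camera("scene"); cv2.imwrite("pics/b3.png",cv2.resize(p[216:326,276:416],None,fx=4,fy=4,interpolation=cv2.INTER_CUBIC))
E
```

```text
4.625 [ 0.06226    -0.01130592] -10.292305769630621 [-3.27532367 -0.74949547 -0.39295092] 0.7542916653956216
```

View pics/b3.png

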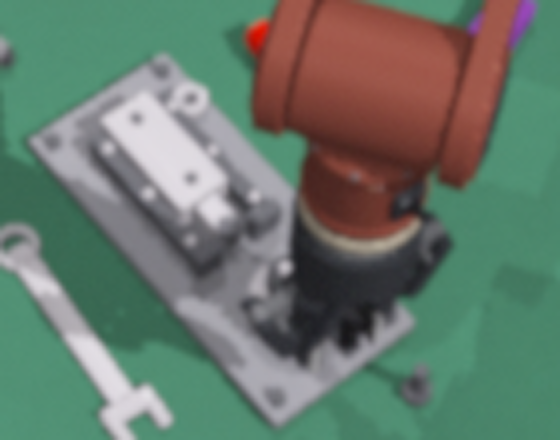

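arm_command --deltas '[{"offset":[0,-0.01,0],"turn":0,"grip":-0.15},{"offset":[0,-0.018,0],"turn":0,"grip":-0.15},{"offset":[0,-0.018,-0.05],"turn":0,"grip":-0.15},{"offset":[0,-0.018,-0.12],"turn":0,"grip":-0.15},{"offset":[0,-0.018,-0.18],"turn":0,"grip":-0.15},{"offset":[0,-0.018,-0.18],"turn":0,"grip":-1}]'

```text
time: 5.42
tool_pos: [0.6285, 0.1669, 0.175]
eef_rot: [[0.578, 0.816, 0.011], [0.816, -0.578, 0.002], [0.008, 0.008, -1.0]]
ft_force: [0.2, 0.4, -0.1]
grip_width: 0.0195
```

```bash
python3 - <<'E'
from h import *
s=readout.state(); print(s["time"],w2h([s["tool_pos"]]),s["tool_pos"],s["ft_force"])
print(delta(-.145,0,.165,0),delta(-.145,0,.165,180))
E
```

```text
5.425 [[ 0.13683231 -0.00438989]] [0.62847303 0.16694555 0.17501318] [ 0.20595099  0.3575535  -0.10990611]
([-0.463, 0.08, 0.014], np.float64(-0.56)) ([-0.463, 0.08, 0.014], np.float64(0.44))
```

arm_command --deltas '[{"offset":[-0.08,0.01,0],"turn":-0.06,"grip":-1},{"offset":[-0.16,0.03,0],"turn":-0.115,"grip":-1},{"offset":[-0.24,0.04,0],"turn":-0.17,"grip":-1},{"offset":[-0.32,0.055,0],"turn":-0.225,"grip":-1},{"offset":[-0.4,0.07,0],"turn":-0.28,"grip":-1},{"offset":[-0.463,0.08,0.01],"turn":-0.335,"grip":-1},{"offset":[-0.463,0.08,0.01],"turn":-0.39,"grip":-1},{"offset":[-0.463,0.08,0.01],"turn":-0.445,"grip":-1},{"offset":[-0.463,0.08,0.01],"turn":-0.5,"grip":-1},{"offset":[-0.463,0.08,0.01],"turn":-0.56,"grip":-1}]'

```text
time: 6.68
tool_pos: [0.5026, -0.088, 0.1621]
eef_rot: [[-0.912, 0.41, -0.001], [0.41, 0.912, 0.0], [0.001, -0.0, -1.0]]
ft_force: [0.0, 0.3, 0.2]
grip_width: -0.0
```

```bash
python3 - <<'E'
from h import *
camera("top")
s=readout.state(); print(s["time"],w2h([s["tool_pos"]]),s["tool_pos"],s["ft_force"],s["joints"][5],s["grip_width"])
print(delta(-.145,0,.022,0),delta(-.145,0,.022,0))
a=[cv2.resize(camera(n)[0][y:y+100,x:x+130],(520,400),interpolation=cv2.INTER_CUBIC) for n,x,y in(("scene",276,226),("top",230,165))]
cv2.imwrite("pics/b4.png",cv2.resize(np.hstack(a),(800,308)))
E
```

```text
6.725 [[-0.14736012  0.00428653]] [ 0.50264074 -0.08801887  0.1621492 ] [0.31052555 0.09183145 0.67717592] -1.4629804451513215 0.00023118493163628732
([-0.008, 0.004, 0.234], np.float64(0.003)) ([-0.008, 0.004, 0.234], np.float64(0.003))
```

View pics/b4.png

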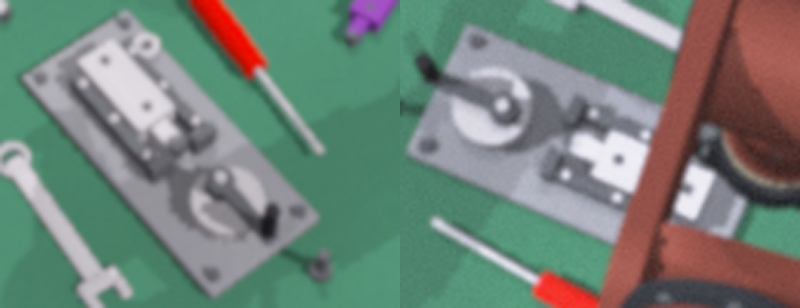

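The cam handle now points forward: scene crop pin top at (270,210), top crop (424,60). The slide hasn't moved. Measuring the angle.

```bash
python3 - <<'E'
from h import *
k=.325
for n,(x0,y0),pin,hub in(("scene",(276,226),(271,210),(220,176)),("top",(230,165),(24,58),(102,105))):
    f=lambda p,z:w2h(onz(n,[np.array(p)*k+[x0,y0]],z))[0]
    P,H=f(pin,.093),f(hub,.055); d=P-H; print(n,P,H,np.degrees(np.arctan2(d[1],d[0])))
E
```

```text
scene [ 0.13391856 -0.00190529] [7.11157575e-02 5.39273097e-05] -1.7868372574009344
top [ 0.13003335 -0.00114362] [0.06837098 0.00178509] -2.7192658987621408
```

arm_command --deltas '[{"offset":[-0.008,0.0,0.08],"turn":0.003,"grip":-1},{"offset":[-0.008,0.0,0.15],"turn":0.003,"grip":-1},{"offset":[-0.008,0.0,0.2],"turn":0.003,"grip":-1},{"offset":[-0.008,0.0,0.232],"turn":0.003,"grip":-1},{"offset":[-0.008,0.0,0.232],"turn":0.003,"grip":-1},{"offset":[-0.008,0.0,0.232],"turn":0.003,"grip":-1}]'

```text
time: 7.58
tool_pos: [0.5083, -0.0904, 0.0249]
eef_rot: [[-0.905, 0.426, 0.001], [0.426, 0.905, -0.0], [-0.001, 0.0, -1.0]]
ft_force: [0.9, -0.4, 0.1]
grip_width: 0.0001
```

The handle is within about 2–3° of straight ahead in both views. Now pushing the slide gently.

arm_command --deltas '[{"offset":[0,0.012,0.003],"turn":0,"grip":-1},{"offset":[0,0.024,0.003],"turn":0,"grip":-1},{"offset":[0,0.034,0.003],"turn":0,"grip":-1},{"offset":[0,0.042,0.003],"turn":0,"grip":-1},{"offset":[0,0.05,0.003],"turn":0,"grip":-1},{"offset":[0,0.057,0.003],"turn":0,"grip":-1},{"offset":[0,0.064,0.003],"turn":0,"grip":-1},{"offset":[0,0.07,0.003],"turn":0,"grip":-1},{"offset":[0,0.07,0.003],"turn":0,"grip":-1}]'

```text
time: 8.7
tool_pos: [0.5254, -0.0531, 0.0226]
eef_rot: [[-0.906, 0.424, -0.001], [0.424, 0.906, -0.002], [0.0, -0.002, -1.0]]
ft_force: [-1.8, -5.3, 2.4]
grip_width: -0.0001
```

```bash
python3 - <<'E'
from h import *
s=readout.state(); print(s["time"],w2h([s["tool_pos"]]),s["tool_pos"],s["ft_force"])
E
```

```text
8.7 [[-0.10612952 -0.0018935 ]] [ 0.52537395 -0.05307096  0.02256181] [-1.77189903 -5.34563334  2.35749164]
```

arm_command --deltas '[{"offset":[0,0.006,0],"turn":0,"grip":-1},{"offset":[0,0.012,0],"turn":0,"grip":-1},{"offset":[0,0.016,0],"turn":0,"grip":-1},{"offset":[0,0.02,0],"turn":0,"grip":-1},{"offset":[0,0.02,0],"turn":0,"grip":-1}]'

```text
time: 9.32
tool_pos: [0.5304, -0.0421, 0.0226]
eef_rot: [[-0.906, 0.424, -0.001], [0.424, 0.906, -0.001], [0.0, -0.001, -1.0]]
ft_force: [-1.4, -4.4, 1.8]
grip_width: 0.0003
```

arm_command --deltas '[{"offset":[0,0.005,0],"turn":0,"grip":-1},{"offset":[0,0.007,0],"turn":0,"grip":-1},{"offset":[0,0.007,0],"turn":0,"grip":-1}]'

```text
time: 9.7
tool_pos: [0.5322, -0.0383, 0.0226]
eef_rot: [[-0.906, 0.424, -0.001], [0.424, 0.906, -0.001], [0.0, -0.001, -1.0]]
ft_force: [-3.0, -4.3, 1.2]
grip_width: 0.0002
```

arm_command --deltas '[{"offset":[0,0.004,0],"turn":0,"grip":-1},{"offset":[0,0.007,0],"turn":0,"grip":-1},{"offset":[0,0.007,0],"turn":0,"grip":-1}]'

```text
time: 10.07
tool_pos: [0.5325, -0.0377, 0.0226]
eef_rot: [[-0.907, 0.422, -0.005], [0.422, 0.907, -0.007], [0.001, -0.008, -1.0]]
ft_force: [-6.3, -15.3, 5.2]
grip_width: -0.0001
```

arm_command --deltas '[{"offset":[0,0.004,0],"turn":0,"grip":-1},{"offset":[0,0.006,0],"turn":0,"grip":-1},{"offset":[0,0.006,0],"turn":0,"grip":-1}]'

```text
time: 10.45
tool_pos: [0.5325, -0.0375, 0.0226]
eef_rot: [[-0.907, 0.42, -0.008], [0.42, 0.907, -0.012], [0.003, -0.015, -1.0]]
ft_force: [-11.4, -24.4, 7.1]
grip_width: -0.0001
```

Hard stop: the force rose from 5 to 27 N with no further motion. Backing off, lifting and looking.

arm_command --deltas '[{"offset":[0,-0.02,0],"turn":0,"grip":-1},{"offset":[0,-0.06,0],"turn":0,"grip":-1},{"offset":[0,-0.09,-0.03],"turn":0,"grip":-1},{"offset":[0,-0.12,-0.12],"turn":0,"grip":-1},{"offset":[0,-0.2,-0.22],"turn":0,"grip":-1},{"offset":[0,-0.28,-0.3],"turn":0,"grip":-1},{"offset":[0,-0.35,-0.3],"turn":0,"grip":-1},{"offset":[0,-0.35,-0.3],"turn":0,"grip":-1},{"offset":[0,-0.35,-0.3],"turn":0,"grip":-1}]'

```text
time: 11.58
tool_pos: [0.4466, -0.2198, 0.2019]
eef_rot: [[-0.905, 0.425, 0.0], [0.425, 0.905, 0.002], [0.001, 0.002, -1.0]]
ft_force: [-0.8, -0.2, -0.2]
grip_width: 0.0002
```

```bash
python3 - <<'E'
from h import *
a=[cv2.resize(camera(n)[0][y:y+100,x:x+130],(520,400),interpolation=cv2.INTER_CUBIC) for n,x,y in(("scene",276,226),("top",230,165))]
cv2.imwrite("pics/b5.png",cv2.resize(np.hstack(a),(800,308)))
s=readout.state(); print(s["time"],s["tool_pos"],s["ft_force"])
E
```

```text
11.675 [ 0.44656381 -0.21901885  0.20129229] [-0.60434027  0.02420198 -0.80963282]
```

View pics/b5.png

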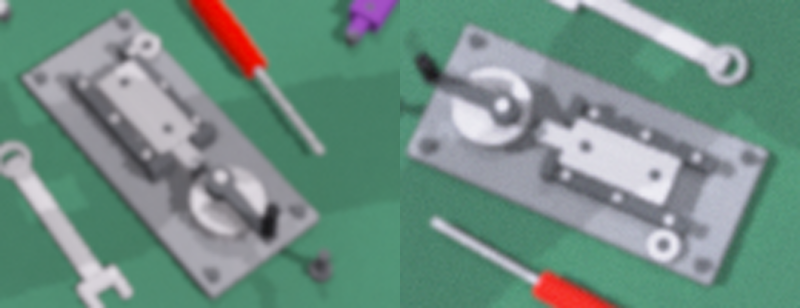

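The slide's shoulders sit at the stop blocks, the handle still points forward, and the bystanders haven't moved. A quick numeric check before handing in.

```bash
python3 - <<'E'
from h import *
f=lambda P,z:w2h(onz("top",np.array(P,float)*.325+[230,165],z)).round(4)
print("rear",f([(282,160),(268,203)],.038),"nose",f([(137,133)],.03),"front edge",f([(173,133),(156,173)],.038),"pin",f([(24,58)],.093))
s=lambda P,z:w2h(onz("scene",np.array(P,float)*.325+[276,226],z)).round(4)
print("scene rear",s([(100,88),(136,64)],.038))
E
```

```text
rear [[-0.0775 -0.0171]
 [-0.081   0.0191]] nose [[0.0384 0.007 ]] front edge [[ 0.0107 -0.0029]
 [ 0.0099  0.0321]] pin [[ 0.13   -0.0011]]
scene rear [[-0.0672 -0.0206]
 [-0.0671  0.0197]]
```

The two views disagree by several mm on the rear face, so I'll take one sharper enlarged look at the shoulders and stops.

```bash
python3 - <<'E'
from h import *
a=[]
for n in("scene","top"):
    p=np.mean([camera(n)[0].astype(float) for _ in range(4)],0).astype(np.uint8)
    # rectify slide-top plane z=.038: 2.5 px/mm, head x right -0.13..0.03, y up
    Hh=np.array([(-.12,.04),(.04,.04),(.04,-.04),(-.12,-.04)]); px=proj(n,np.c_[h2w(Hh),[.038]*4])
    M=cv2.getPerspectiveTransform(px.astype(np.float32),np.float32([(0,0),(560,0),(560,280),(0,280)]))
    a.append(cv2.warpPerspective(p,M,(560,280),flags=cv2.INTER_CUBIC))
cv2.imwrite("pics/b6.png",np.vstack(a))
E
```

```text
(no output)
```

View pics/b6.png

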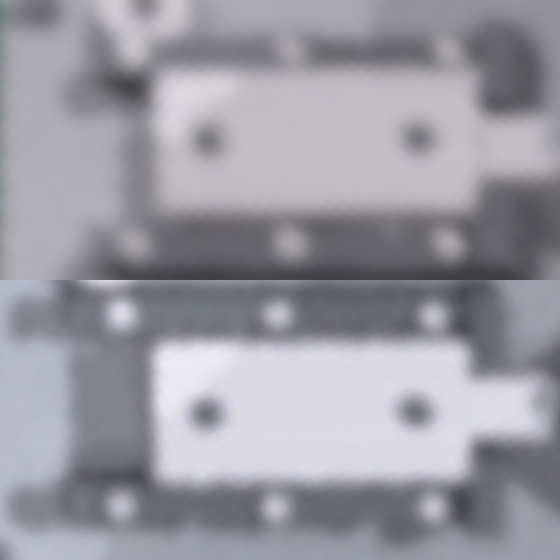

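The rectified views now agree: slide rear at −0.076 m in both (pixel 153). The shoulders, at pixels 478 (scene) and 471 (top), are flush with the stop blocks, and the slide lies straight and flat. Handing in.

```bash
python3 -c "
from cell import job; print(job.finish_job())"
```

```text
the job is handed in; nothing more can be done
None
```

I pushed the cam handle clockwise with the fingertips until the low point faced the slide, then pushed the slide forward until it hit its stops. I handed the job in at about 12 s of robot time; `finish_job` gives no verdict.

- **Cam:** the handle started about 121° off and was measured at −2° to −3° from straight ahead in both camera views before the slide was touched. After the push the handle still pointed forward in the pictures.
- **Slide:** it was still about 28 mm short of home when the cam reached low. It stopped hard: force rose from about 5 N to 27 N while the tool moved less than 1 mm. It lies flat and straight between the rails, with its shoulders flush with the stop blocks.
- **Disagreement:** my first numeric check of the slide's rear face differed by about 12 mm between the two cameras (hand-picked, blurry corners). A rectified picture then gave −0.076 m from both cameras. The exact home position was never measured directly, so "fully home" rests on the hard stop and the flush shoulders.
- **Bystanders and hand:** the bystanders near the head unit looked unmoved, and I did not check the ones farther out. The hand finished well clear, about 0.2 m up with near-zero force.

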